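# Carry a sample jar out over the reader on an overhanging plank

## Task

Take the white carrier plank by its grip post and slide it straight along the steel slideway, so that the sample jar in its seat passes under the gate and out over the grey reader, until the plank's leading end is level with the two black sighting fins on the reader. The loaded end then overhangs too far to stay up by itself, so keep hold of the plank and finish while still holding it flat on the slideway, with the jar standing in its seat. Do not let the plank tip or let plank or jar touch the reader or its fins, and leave the other things on the bench where they are.

Things in the scene. Friction and masses are not known exactly. Their poses are not given: they have to be found in the camera images.
- slideway: Fixed steel riser with a flat top, 200 mm wide (its x), 420 mm long (its y), 70 mm high, no side rails. Origin: centre of its underside, on the bench; z up. Its place and yaw vary. The plank starts on it and is slid towards its -y; its outer edge is at y = -210 mm, and on that edge stands the black gate.
- gate (a point): Middle of the gate's opening, on the slideway's top and middle line (y = -202 mm there); axes those of the slideway. The black gate is 16 mm thick along y: two posts 130 mm apart (clear), reaching out to 98 mm either side of the middle, and a lintel across from 105 to 135 mm above the slideway's top (175 to 205 mm above the bench).
- plank_grip (a point): Centre of the grip post of the plank: a 24 x 24 mm square upright, 56 mm tall, on the plank near its rear end. This point is 28 mm above the plank's top, 40 mm above its underside (110 mm above the bench while it lies flat), on its middle line, 315 mm behind the leading end. Axes those of the plank: y along its length, -y towards the leading end, z up.
- plank_end (a point): Middle of the leading end face of the loose white plank (100 mm wide, 340 long, 12 thick), half-way up; plank axes. It starts 20 to 60 mm inside the slideway's outer edge, at most 0.06 rad askew and its centre 6 mm off the middle line. Plank and jar weigh 0.5 to 0.8 kg together, and tip over the edge at about 100 to 125 mm of overhang if not held.
- plank_seat (a point): Centre of the jar seat on the plank's top face, 50 mm behind the leading end: a white collar 74 mm across outside, 64 mm inside, 12 mm high, in which the jar stands.
- jar_center (a point): Centre (half-way up) of the loose sample jar, greenish glass with a white cap, 60 mm across, 75 mm tall, about 0.3 kg, standing in the plank's seat with 2 mm of play all round; z up along the jar.
- reader_mark (a point): Point midway between the two sighting fins, 76 mm above the bench: the middle of the plank's leading end is to come here. Axes those of the slideway, on its middle line, 160 to 200 mm beyond its outer edge. The fins are upright black plates, 6 mm thick along y (this point at mid-thickness), 16 mm wide, 132 mm clear between them, their tops 106 mm above the bench.
- reader: Fixed grey flat box with a round upward lens in its top, 190 mm (x) by 140 mm (y), 36 mm high, on the bench beyond the slideway's outer edge. Origin: centre of its underside; axes those of the slideway. The sighting fins stand on it at y = -50 mm, x = +-74 mm.
Mind the look-alikes: they are no part of the job. Leave any green look-alike of the reader alone.

How it is judged:
On the way:
1. the jar passes through the gate, under its lintel (y of jar_center in the frame of slideway between -0.235 and -0.17 m and x of jar_center in the frame of slideway between -0.045 and 0.045 m and height (world z) of jar_center below 0.17 m), for 0.05 s.
At the end, for the whole second after the job is handed in: Plank end within 8 mm of the fins' line along the slide, square within 0.08 rad, level within 0.05 rad, grip post at its resting height within 5 mm below or 7 mm above, at rest; jar upright (0.1 rad) in its seat; the fingers still bear on the plank with over 1 N (y of plank_end in the frame of reader_mark between -0.008 and 0.008 m and angle between the x axis of plank_end and the x axis of slideway, either way round below 0.08 rad and angle between plank_end's own z axis and vertical below 0.05 rad and height (world z) of plank_grip between 0.105 and 0.117 m and distance between jar_center and plank_seat below 0.046 m and angle between jar_center's own z axis and vertical below 0.1 rad and linear speed of plank below 0.02 m/s and contact force between the fingers and plank above 1 N); the arm keeps its last pose, push and grip.
It fails at once if the plank tips by more than 10 degrees (angle between plank_end's own z axis and vertical above 0.175 rad).
It fails at once if the plank or the jar touches the reader or its fins (contact force between any of plank, jar and reader above 0.5 N).
It fails at once if another thing on the bench is moved by more than 30 mm (distance of any of spare_jar, small_jar, reagent, dish, beaker, spatula from where it was at the start of the episode above 0.03 m).
It also fails if it takes over 38 s, if anything falls off the work surface, if the arm or the gripper's body presses on something with over 40 N, if the wrist force passes 120 N, or if a joint passes its speed limit or range.

## Robot

A 6-joint arm with a two-finger parallel gripper is mounted at the origin on the work surface. World frame = base frame: x ahead of the robot, y to its left, z up, the work surface at z = 0. Lengths are in m, angles in rad, forces in N, time in s.
With the tool pointing down it reaches from about 0.35 to 0.8 m from the base axis. Payload 7.3 kg.
Tool frame: the origin (TCP) lies on the centre line of the jaws, within the pads' length; the fingertips stand 22 mm ahead of it and the grasp point (between the pads) lies 3 mm ahead of it; z points along the fingers, y is the direction in which the jaws open and shut (so a half turn about z gives the same grasp; the last joint's range is limited). The gripper opens to 85 mm and grips with 20 to 120 N. Pads are 22 mm wide; open, the fingers measure 114 mm over their backs; the gripper's body (76 mm by 85 mm) begins 54 mm behind the grasp point. The pads swing forward as they close: fully open they stand 13 mm farther back than shut.
Start: joints at [-1.403, 0.342, 1.524, -0, 1.275, -0.146], TCP at [0.162, -0.499, 0.253] pointing down, gripper open.
Joint ranges: [-2.53, 2.53], [-0.77, 2.02], [0.04, 2.7], [-1, 4.14], [0.28, 2.66], [-3.11, 3.11]. Speed limits (rad/s): [2.57, 2.57, 3.14, 3.14, 3.14, 3.14].

## Interface

Orientations are given as a rotation vector (axis times angle).
In Python, from station import status, viewer, finish_job gives the robot as it stands.
- The arm moves only by the tool arm_command, never from a script. Its argument "plan" is one flat list of numbers, 5 for each row, row after row: the shift along the tool's x, y, z in mm, then the turn about the tool's z in rad, then the finger opening in mm, from 0 to 85.4. A call has 1 to 12 rows; each row shifts and turns the pose as measured when the row begins, along the tool's axes as they then stand; what a row does not reach is not made up. A row lasts 1/10 s, in which the tool goes at most 50 mm and 8.59 degrees, less where a joint would pass 70% of its speed; a pose out of reach is approached as far as the arm can. A call with a gripper value outside its range is refused whole. The fingers move at their own pace and stop on an object; the grip force is fixed at half the most. Time passes only in rows, so rows that do not move let the fingers close. It gives the time, the measured TCP pose, the force and the opening at its end, in the units of the state.
- status.get_obs(): the state, without advancing time (a new reading comes with each control period).
- viewer.get_image(name): name is "side" or "top" or "wrist"; returns a dict with "frame" (384x512x3 uint8, red, green, blue), "intrinsics" (3x3 intrinsics, pixels), "extrinsics" (4x4, takes a point from camera to world coordinates). Camera axes: x right, y down, z forward; pixel columns grow to the right and rows downward; lengths in m; the calibration is good to about 2 mm. A picture is of the moment at which its call begins. There is no depth.
- finish_job(): hands the job in, once; it reports no verdict.
The state is a dict: "clock": time; "qpos": joint angles; "joint_vel": joint speeds; "joint_torque": joint torques, N m; "tool_pos": TCP position; "ee_rot": TCP orientation; "contact_force": force on the tool from outside, world axes, zero at the start; "wrist_torque": the same for the moment, N m; "finger_gap": opening from 0.0 (shut) to 1.0 (fully open).
Only numpy, scipy, OpenCV 4.12 (cv2) and the standard library are available. Lean on these libraries where they do the work, as an engineer would, in place of code of your own. Each camera call takes 0.05 s, during which the arm holds its last target.

## Working session

There is one attempt and no reset: what is moved stays moved. The work goes in short steps, Python scripts to look and compute and a tool call to move; the robot and the scene stay as the last step left them, time stands still between calls to the robot, and variables do not carry over. Pictures are saved under pics/ and viewed, and the job is handed in when it is done.

Besides the shell and the picture viewer there is one more tool, called after ">>>" as a command line: name --argument value ..., lists and objects as JSON in quotes. arm_command: Moves the arm, as the interface text tells. Its arguments: {"type":"object","properties":{"plan":{"type":"array"}},"required":["plan"]}

```bash
mkdir -p pics; ls
python3 - <<'E'
from station import status, viewer
import cv2,pickle
o=status.get_obs();print(o)
d={}
for n in("side","top","wrist"):
    r=viewer.get_image(n);d[n]=r;cv2.imwrite(f"pics/{n}0.png",r["frame"][:,:,::-1])
    print(n,r["intrinsics"].tolist(),r["extrinsics"].round(4).tolist())
pickle.dump(d,open("d0.pkl","wb"))
E
```

```text
pics
{'clock': 0.0, 'qpos': array([-1.40303621e+00,  3.42738536e-01,  1.52501424e+00,  1.19530214e-05,
        1.27539356e+00, -1.46013383e-01]), 'joint_vel': array([-0.00138755, -0.0007913 , -0.00015003,  0.0004786 ,  0.00091788,
       -0.00052768]), 'joint_torque': array([-1.36892140e-03, -4.33680546e+01, -2.46015322e+01, -3.36040212e-04,
        7.79480237e-03, -2.62093050e-05]), 'tool_pos': array([ 0.16199768, -0.49899945,  0.25261869]), 'ee_rot': array([-3.10147539e+00, -4.90606692e-01,  8.57469067e-06]), 'contact_force': array([-0.29180777,  0.69448904, -0.38766485]), 'wrist_torque': array([ 0.00414241,  0.01204283, -0.01187117]), 'finger_gap': 1.0018837916755723}
side [[432.27217680430624, 0.0, 249.94102866364437], [0.0, 432.27217680430624, 193.80008393719203], [0.0, 0.0, 1.0]] [[-0.9864, -0.1204, 0.1123, 0.3447], [-0.163, 0.6194, -0.768, 0.9989], [0.0229, -0.7758, -0.6305, 0.879], [0.0, 0.0, 0.0, 1.0]]
top [[404.20088918236075, 0.0, 262.7837700817626], [0.0, 404.20088918236075, 189.08167518828247], [0.0, 0.0, 1.0]] [[-0.0232, -0.9975, 0.0672, 0.4124], [-0.9995, 0.0216, -0.0237, 0.0546], [0.0221, -0.0678, -0.9975, 1.199], [0.0, 0.0, 0.0, 1.0]]
wrist [[292.20112231404426, 0.0, 252.2472136564415], [0.0, 292.20112231404426, 194.9156370913672], [0.0, 0.0, 1.0]] [[0.308, -0.9179, -0.2501, 0.2257], [-0.9514, -0.2975, -0.0795, -0.48], [-0.0014, 0.2624, -0.965, 0.3729], [0.0, 0.0, 0.0, 1.0]]
```

View pics/top0.png

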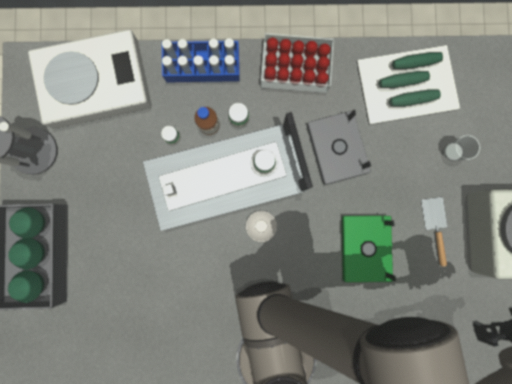

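View pics/side0.png

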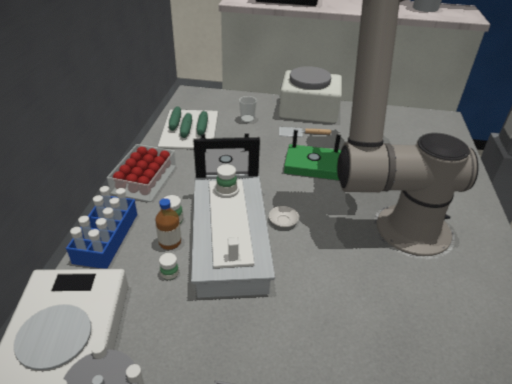

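View pics/wrist0.png

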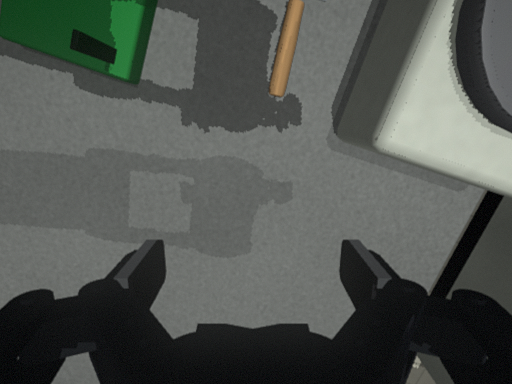

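Run:
```python
import cv2
t=cv2.imread("pics/top0.png");c=t[95:240,135:385]
cv2.imwrite("pics/topc.png",cv2.resize(c,None,fx=3.2,fy=3.2,interpolation=cv2.INTER_CUBIC))
t=cv2.imread("pics/side0.png");c=t[120:300,170:290]
cv2.imwrite("pics/sidec.png",cv2.resize(c,None,fx=3.3,fy=3.3,interpolation=cv2.INTER_CUBIC))
```

```text
(no output)
```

View pics/topc.png

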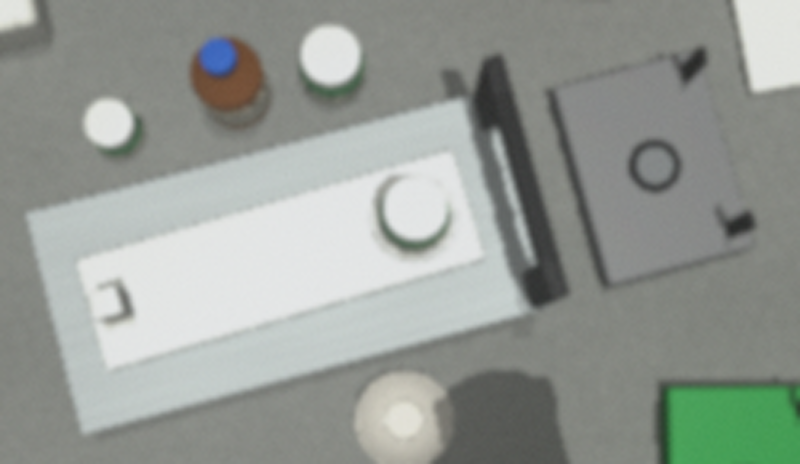

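View pics/sidec.png

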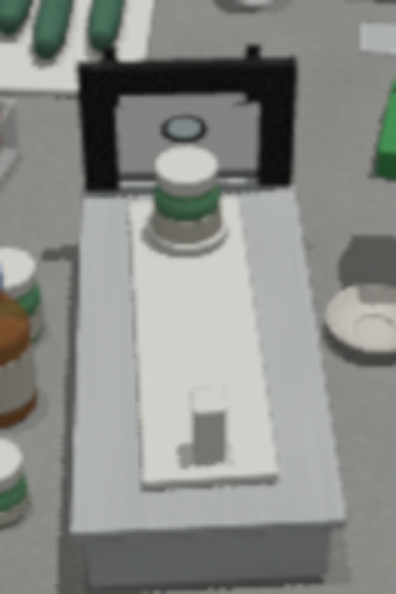

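```bash
cat > h.py <<'E'
import numpy as np,pickle
def proj(r,P):
    T=np.linalg.inv(r["extrinsics"]);P=np.atleast_2d(P);c=P@T[:3,:3].T+T[:3,3]
    q=c@r["intrinsics"].T;return q[:,:2]/q[:,2:]
def R(a):return np.array([[np.cos(a),-np.sin(a)],[np.sin(a),np.cos(a)]])
def back(r,uv,z):
    d=r["extrinsics"][:3,:3]@np.linalg.inv(r["intrinsics"])@np.array([*uv,1.]);o=r["extrinsics"][:3,3]
    return o+d*(z-o[2])/d[2]
E
cat > fit.py <<'E'
from h import *
from scipy.optimize import least_squares
d=pickle.load(open("d0.pkl","rb"))
T=lambda u,v:(u/3.2+135-.35,v/3.2+95-.35)
S=lambda u,v:(u/3.3+170-.35,v/3.3+120-.35)
# (cam,frame,local xyz,uv)
O=[("top","s",(.1,.21,.07),T(27,213)),("top","s",(-.1,.21,.07),T(85,433)),
("top","sx",(.1,0,.07),T(465,97)),("top","sx",(-.1,0,.07),T(533,313)),
("side","s",(.1,.21,.07),S(75,530)),("side","s",(-.1,.21,.07),S(343,520)),
("side","sx",(.1,0,.07),S(85,193)),("side","sx",(-.1,0,.07),S(300,190)),
("top","p",(.05,0,.082),T(452,153)),("top","p",(-.05,0,.082),T(484,257)),("top","p",(.05,.34,.082),T(77,262)),("top","p",(-.05,.34,.082),T(109,369)),
("side","p",(.05,.34,.082),S(145,475)),("side","p",(-.05,.34,.082),S(275,470)),("side","p",(0,.315,.138),S(208,397)),
("top","r",(.095,.12,.036),T(548,90)),("top","r",(-.095,.12,.036),T(608,287)),("top","r",(-.095,-.02,.036),T(752,245)),
("top","r",(.074,0,.106),T(697,55)),("top","r",(-.074,0,.106),T(745,222)),
("side","r",(.074,0,.106),S(111,47)),("side","r",(-.074,0,.106),S(253,47))]
def world(p,f,l):
    l=np.array(l);xy=l[:2]
    if f=="p": xy=R(p[5])@xy+p[3:5]
    if f=="r": xy=xy+[0,-.21-p[6]]
    return np.r_[R(p[2])@xy+p[:2],l[2]]
def res(p):
    o=[]
    for c,f,l,uv in O:
        if f=="sx":
            w=back(d[c],uv,.07);loc=R(p[2]).T@(w[:2]-p[:2]);e=[(loc[0]-l[0])*400,0]
        else:e=proj(d[c],world(p,f,l))[0]-uv
        o+=list(e)
    return np.array(o)
s=least_squares(res,[.55,.2,.25,0,-.17,0,.18],loss="soft_l1")
p=s.x;print(p.round(4))
for q,e in zip(O,res(p).reshape(-1,2)):print(q[0],q[1],q[2],e.round(1))
print("grip",world(p,"p",(0,.315,.11)),"end",world(p,"p",(0,0,.076)),"mark",world(p,"r",(0,0,.076)),"plank yaw",p[2]+p[5])
np.save("p.npy",p)
E
python3 fit.py
```

```text
[ 0.5267  0.1328  0.2436  0.006  -0.1653  0.0254  0.1775]
top s (0.1, 0.21, 0.07) [-0.1  0.2]
top s (-0.1, 0.21, 0.07) [-0.4  0.8]
top sx (0.1, 0, 0.07) [0.2 0. ]
top sx (-0.1, 0, 0.07) [0.1 0. ]
side s (0.1, 0.21, 0.07) [-1.4 -0.1]
side s (-0.1, 0.21, 0.07) [ 1.  -1.1]
side sx (0.1, 0, 0.07) [-1.3  0. ]
side sx (-0.1, 0, 0.07) [-2.1  0. ]
top p (0.05, 0, 0.082) [ 0.4 -1.2]
top p (-0.05, 0, 0.082) [0.9 0.5]
top p (0.05, 0.34, 0.082) [-0.1 -0.6]
top p (-0.05, 0.34, 0.082) [-0.2  0.7]
side p (0.05, 0.34, 0.082) [-0.7  1.2]
side p (-0.05, 0.34, 0.082) [0.9 0.1]
side p (0, 0.315, 0.138) [-0. -0.]
top r (0.095, 0.12, 0.036) [ 0.1 -0.4]
top r (-0.095, 0.12, 0.036) [-0.9  0.6]
top r (-0.095, -0.02, 0.036) [0.2 1.1]
top r (0.074, 0, 0.106) [0.6 0.8]
top r (-0.074, 0, 0.106) [0.6 0.1]
side r (0.074, 0, 0.106) [-0.7  0.8]
side r (-0.074, 0, 0.106) [-0.3 -0.1]
grip [0.48872311 0.27748014 0.11      ] end [ 0.57246013 -0.02618598  0.076     ] mark [ 0.62020966 -0.24329421  0.076     ] plank yaw 0.2690666721804056
```

```bash
cat >> h.py <<'E'
from scipy.spatial.transform import Rotation as Ro
def go(t,yaw,o=None):
    from station import status
    o=status.get_obs();r=Ro.from_rotvec(o["ee_rot"]).as_matrix()
    y=np.arctan2(r[1,0],r[0,0])
    print("t",round(o["clock"],2),"pos",o["tool_pos"].round(4),"yaw",y.round(4),"tilt",np.degrees(np.arccos(-r[2,2])).round(2),"F",o["contact_force"].round(1),"gap",round(o["finger_gap"]*85.4,1),"q",o["qpos"].round(2))
    print("shift mm",(r.T@(np.array(t)-o["tool_pos"])*1000).round(1),"turn",round(-(yaw-y),4))
E
python3 - <<'E'
from h import *
go([.45,-.25,.30],.269)
E
```

```text
t 0.15 pos [ 0.162  -0.4991  0.2528] yaw 0.3138 tilt 0.07 F [ 0.7 -0.7  0.2] gap 85.4 q [-1.4   0.34  1.52 -0.    1.28 -0.15]
shift mm [ 350.8 -148.1  -47. ] turn 0.0448
```

>>> arm_command --plan '[0,0,-40,0.045,85,38,-16,-2,0,85,38,-16,0,0,85,38,-16,0,0,85,38,-16,0,0,85,38,-16,0,0,85,38,-16,0,0,85,38,-16,0,0,85,38,-16,0,0,85,0,0,0,0,85]'

```text
clock: 1.15
tool_pos: [0.4298, -0.2882, 0.2939]
ee_rot: [-3.108, -0.409, 0.001]
contact_force: [-0.6, -1.3, 0.6]
finger_gap: 0.993
```

Run:
```python
from h import *
go([.4887,.2775,.30],.269)
```

```text
t 1.15 pos [ 0.4298 -0.2882  0.2939] yaw 0.2614 tilt 0.38 F [-0.6 -1.3  0.6] gap 84.8 q [-0.74  0.3   1.47  0.    1.38  0.57]
shift mm [ 203.1 -531.3   -2.5] turn -0.0076
```

>>> arm_command --plan '[18,-44,0,0,85,18,-44,0,0,85,18,-44,0,0,85,18,-44,0,0,85,18,-44,0,0,85,18,-44,0,0,85,18,-44,0,0,85,18,-44,0,0,85,18,-44,0,0,85,18,-44,0,0,85,0,0,0,0,85]'

```text
clock: 2.25
tool_pos: [0.4901, 0.1945, 0.2931]
ee_rot: [-3.11, -0.4, 0.007]
contact_force: [-0.0, -0.5, -0.0]
finger_gap: 0.996
```

Run:
```python
from h import *
go([.4887,.2775,.30],.269)
```

```text
t 2.25 pos [0.4901 0.1945 0.2931] yaw 0.2556 tilt 0.44 F [-0.  -0.5 -0. ] gap 85.0 q [0.23 0.32 1.44 0.01 1.38 1.54]
shift mm [ 19.6 -80.7  -6.4] turn -0.0134
```

>>> arm_command --plan '[10,-42,0,-0.013,85,10,-40,0,0,85,0,0,30,0,85,0,0,30,0,85,0,0,20,0,85,0,0,0,0,85]'

```text
clock: 2.85
tool_pos: [0.4889, 0.278, 0.21]
ee_rot: [-3.111, -0.42, 0.008]
contact_force: [0.1, -0.9, 0.3]
finger_gap: 0.992
```

Run:
```python
from h import *
from station import viewer
import cv2
go([.4887,.2775,.115],.269)
for n in("wrist","side","top"):
    r=viewer.get_image(n);cv2.imwrite(f"pics/{n}1.png",r["frame"][:,:,::-1])
p=np.load("p.npy")
w=viewer.get_image("wrist");print(proj(w,[[.4887,.2775,.138],[.4887,.2775,.082]]))
```

```text
t 2.85 pos [0.4889 0.278  0.21  ] yaw 0.2687 tilt 0.35 F [ 0.1 -0.9  0.3] gap 84.7 q [0.38 0.45 1.48 0.   1.21 1.68]
shift mm [ 0.2  0.8 95. ] turn -0.0003
[[252.05441166 216.33904396]
 [252.38311325 195.61894745]]
```

View pics/wrist1.png

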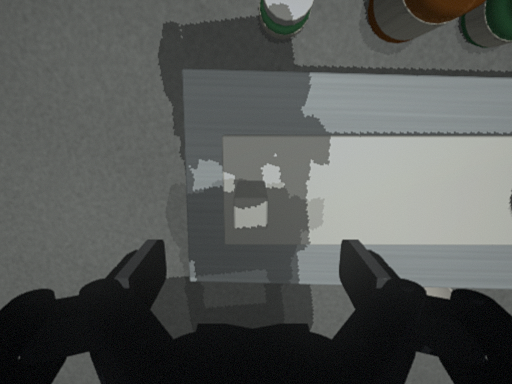

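View pics/side1.png

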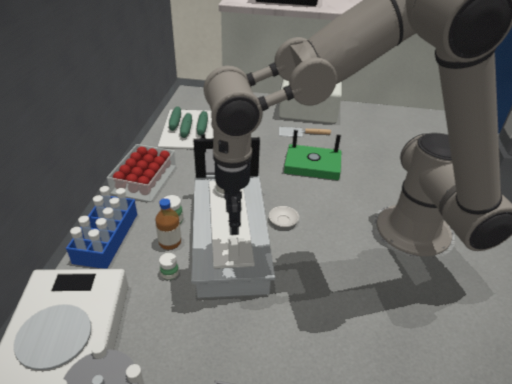

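The wrist view shows the post top at about (251, 213). I predicted (252, 216), and it sits midway between the jaws. Descending and gripping next.

>>> arm_command --plan '[0,0,35,0,85,0,0,35,0,85,0,1,20,0,85,0,0,4,0,85,0,0,0,0,85,0,0,0,0,40]'

```text
clock: 3.65
tool_pos: [0.4982, 0.2796, 0.128]
ee_rot: [-3.104, -0.417, -0.034]
contact_force: [0.0, -0.3, 0.0]
finger_gap: 0.852
```

Run:
```python
from h import *
go([.4887,.2775,.115],.269)
```

```text
t 3.65 pos [0.4982 0.2796 0.128 ] yaw 0.2667 tilt 1.38 F [ 0.  -0.3  0. ] gap 72.8 q [0.38 0.54 1.58 0.   1.   1.68]
shift mm [-10.1  -0.4  12.7] turn -0.0023
```

>>> arm_command --plan '[-5,0,0,0,70,-5,0,0,0,70,0,0,0,0,70]'

```text
clock: 3.95
tool_pos: [0.4893, 0.2774, 0.1312]
ee_rot: [-3.102, -0.416, -0.043]
contact_force: [1.1, 0.8, -0.0]
finger_gap: 0.826
```

Run:
```python
from h import *
go([.4887,.2775,.115],.269)
```

```text
t 3.95 pos [0.4893 0.2774 0.1312] yaw 0.2668 tilt 1.71 F [ 1.1  0.8 -0. ] gap 70.6 q [0.38 0.52 1.61 0.   0.98 1.68]
shift mm [-1.  -0.1 16.2] turn -0.0022
```

>>> arm_command --plan '[0,0,8,0,70,0,0,8,0,70,0,0,0,0,70]'

```text
clock: 4.25
tool_pos: [0.4898, 0.2778, 0.1148]
ee_rot: [-3.102, -0.417, -0.046]
contact_force: [-0.8, 0.3, 0.2]
finger_gap: 0.823
```

Run:
```python
from h import *
from station import status
go([.4887,.2775,.115],.269)
print(Ro.from_rotvec(status.get_obs()["ee_rot"]).as_matrix().round(4))
```

```text
t 4.25 pos [0.4898 0.2778 0.1148] yaw 0.267 tilt 1.8 F [-0.8  0.3  0.2] gap 70.3 q [0.38 0.54 1.63 0.   0.95 1.68]
shift mm [-1.1  0.  -0.3] turn -0.002
[[ 0.9641  0.2641  0.0275]
 [ 0.2637 -0.9645  0.0152]
 [ 0.0305 -0.0075 -0.9995]]
```

>>> arm_command --plan '[-1,0,0,0,40,0,0,0,0,30,0,0,0,0,24,0,0,0,0,10,0,0,0,0,10,0,0,0,0,10,0,0,0,0,10]'

```text
clock: 4.95
tool_pos: [0.4887, 0.2781, 0.1143]
ee_rot: [-3.102, -0.418, -0.045]
contact_force: [-1.1, 2.3, -0.0]
finger_gap: 0.276
```

Run:
```python
from h import *
from station import viewer
import cv2
go([.4887,.2775,.115],.269)
for n in("wrist","side","top"):
    r=viewer.get_image(n);cv2.imwrite(f"pics/{n}2.png",r["frame"][:,:,::-1])
```

```text
t 4.95 pos [0.4887 0.2781 0.1143] yaw 0.2677 tilt 1.76 F [-1.1  2.3 -0. ] gap 23.6 q [0.38 0.54 1.63 0.01 0.94 1.68]
shift mm [-0.1  0.6 -0.7] turn -0.0013
```

View pics/wrist2.png

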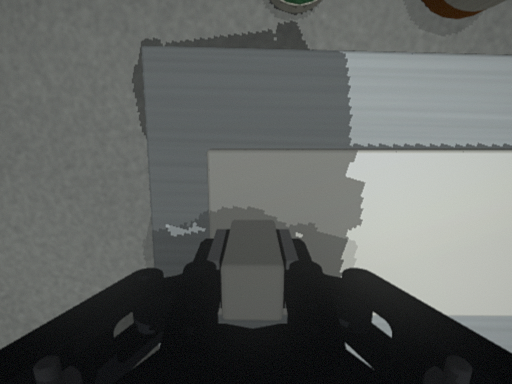

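View pics/top2.png

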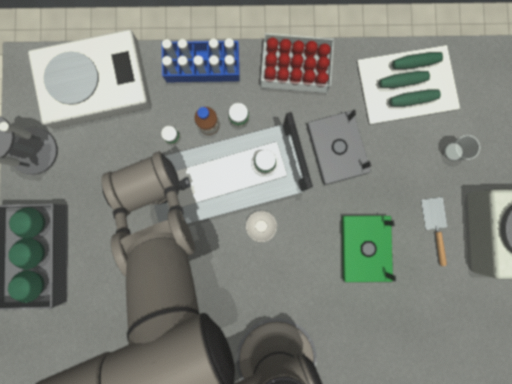

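```bash
cat > tgt.py <<'E'
from h import *
p=np.load("p.npy")
m=R(p[2])@np.array([0,-.21-p[6]+.315])+p[:2]
go([*m,.1143],p[2])
from station import status
o=status.get_obs();print("slide xy of tcp",R(p[2]).T@(o["tool_pos"][:2]-p[:2]),"target",R(p[2]).T@(m-p[:2]))
E
python3 tgt.py
```

```text
t 5.1 pos [0.4887 0.2781 0.1144] yaw 0.2676 tilt 1.77 F [-0.1  2.1 -1.5] gap 23.6 q [0.38 0.54 1.63 0.01 0.94 1.68]
shift mm [ -3.5 222.7  -1.7] turn 0.024
slide xy of tcp [-0.00187552  0.15015704] target [-2.77555756e-17 -7.25446800e-02]
```

>>> arm_command --plan '[0,3,0,0.006,10,0,5,0,0.006,10,0,7,0,0.006,10,0,8,0,0.006,10,0,8,0,0,10,0,8,0,0,10,0,5,0,0,10,0,0,0,0,10]'

```text
clock: 5.9
tool_pos: [0.5007, 0.2331, 0.1147]
ee_rot: [-3.105, -0.379, -0.047]
contact_force: [-1.2, 3.9, 1.4]
finger_gap: 0.276
```

```bash
python3 tgt.py
```

```text
t 5.9 pos [0.5007 0.2331 0.1147] yaw 0.2426 tilt 1.9 F [-1.2  3.9  1.4] gap 23.5 q [0.29 0.52 1.66 0.01 0.93 1.61]
shift mm [  1.2 176.1  -1.3] turn -0.001
slide xy of tcp [-0.0010285   0.10357709] target [-2.77555756e-17 -7.25446800e-02]
```

>>> arm_command --plan '[0,4,0.3,0,10,0,7,0,0,10,0,8,0,0,10,0,8,0,0,10,0,8,0,0,10,0,8,0,0,10,0,8,0,0,10,0,8,0,0,10,0,8,0,0,10,0,6,0,0,10,0,3,0,0,10,0,0,0,0,10]'

```text
clock: 7.1
tool_pos: [0.5191, 0.1602, 0.1162]
ee_rot: [-3.099, -0.376, -0.05]
contact_force: [-0.0, 1.6, 1.5]
finger_gap: 0.27
```

```bash
python3 tgt.py
python3 - <<'E'
from station import viewer
import cv2
for n in("side","top"):
    r=viewer.get_image(n)["frame"][:,:,::-1]
    r=r[60:320,130:370] if n=="side" else r[95:240,135:385]
    cv2.imwrite(f"pics/{n}3.png",cv2.resize(r,None,fx=2.2 if n=="side" else 3.2,fy=2.2 if n=="side" else 3.2,interpolation=cv2.INTER_CUBIC))
E
```

```text
t 7.1 pos [0.5191 0.1602 0.1162] yaw 0.2414 tilt 2.15 F [-0.   1.6  1.5] gap 23.0 q [0.15 0.51 1.68 0.02 0.92 1.46]
shift mm [  1.  101.    0.4] turn -0.0023
slide xy of tcp [-0.00081839  0.02840625] target [-2.77555756e-17 -7.25446800e-02]
```

View pics/top3.png

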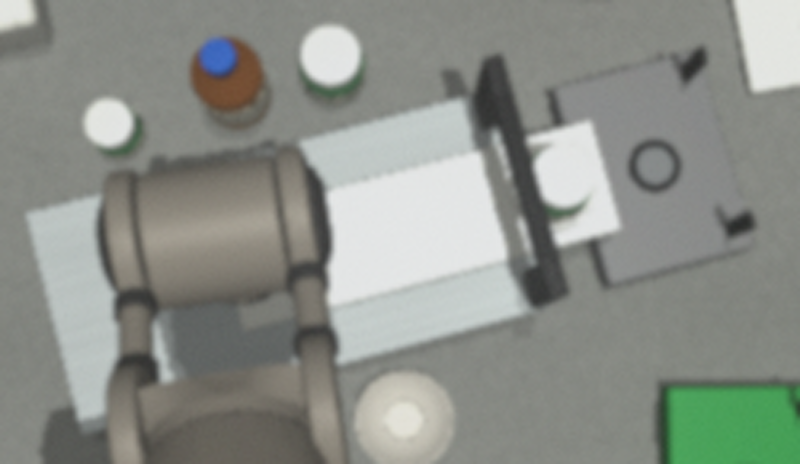

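View pics/side3.png

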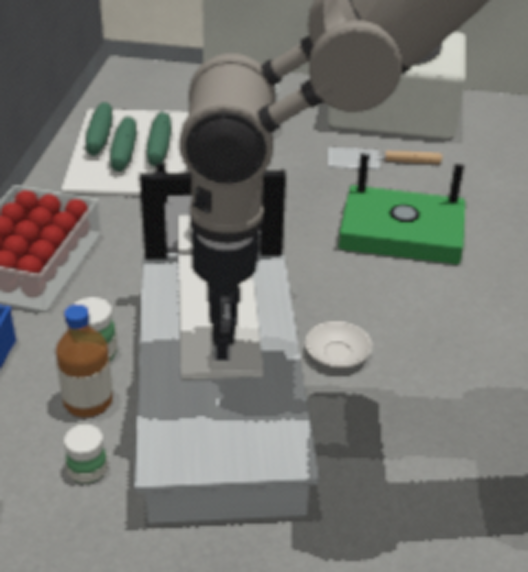

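```bash
cat >> tgt.py <<'E'
r=Ro.from_rotvec(o["ee_rot"]).as_matrix();z=R(p[2]).T@r[:2,2];print("tool z in slide x (roll), y (pitch; + = tips rearward)",z)
E
python3 tgt.py|tail -1
```

```text
tool z in slide x (roll), y (pitch; + = tips rearward) [0.03418097 0.01468167]
```

>>> arm_command --plan '[0,3,0.5,-0.002,10,0,6,0.5,0,10,0,6,0.5,0,10,0,6,0.5,0,10,0,6,0.5,0,10,0,3,0.5,0,10,0,0,0,0,10]'

```text
clock: 7.9
tool_pos: [0.5264, 0.1356, 0.1166]
ee_rot: [-3.093, -0.382, -0.057]
contact_force: [-1.4, -1.0, 4.2]
finger_gap: 0.27
```

```bash
python3 tgt.py
```

```text
t 7.9 pos [0.5264 0.1356 0.1166] yaw 0.2451 tilt 2.51 F [-1.4 -1.   4.2] gap 23.0 q [0.1  0.5  1.69 0.03 0.92 1.4 ]
shift mm [-0.6 75.4  0.8] turn 0.0015
slide xy of tcp [0.00040883 0.00280104] target [-2.77555756e-17 -7.25446800e-02]
tool z in slide x (roll), y (pitch; + = tips rearward) [0.03905532 0.01966776]
```

>>> arm_command --plan '[0,0,2,0,10,0,0,2,0,10,0,0,2,0,10]'

```text
clock: 8.2
tool_pos: [0.5268, 0.1362, 0.1142]
ee_rot: [-3.094, -0.383, -0.061]
contact_force: [-9.6, 2.0, 28.0]
finger_gap: 0.273
```

```bash
python3 tgt.py
```

```text
t 8.2 pos [0.5268 0.1362 0.1142] yaw 0.246 tilt 2.59 F [-9.6  2.  28. ] gap 23.4 q [0.1  0.51 1.69 0.03 0.91 1.41]
shift mm [-1.1 75.8 -1.5] turn 0.0023
slide xy of tcp [0.00091718 0.00323837] target [-2.77555756e-17 -7.25446800e-02]
tool z in slide x (roll), y (pitch; + = tips rearward) [0.04140939 0.01811675]
```

>>> arm_command --plan '[-0.5,3,0.8,0.002,10,0,5,0.8,0,10,0,6,0.8,0,10,0,6,0.8,0,10,0,5,0.8,0,10,0,2,0.8,0,10,0,0,0.8,0,10]'

```text
clock: 8.9
tool_pos: [0.5335, 0.1173, 0.117]
ee_rot: [-3.086, -0.379, -0.075]
contact_force: [-3.3, -0.7, 8.5]
finger_gap: 0.273
```

```bash
python3 tgt.py
```

```text
t 8.9 pos [0.5335 0.1173 0.117 ] yaw 0.2437 tilt 3.28 F [-3.3 -0.7  8.5] gap 23.3 q [0.06 0.5  1.69 0.04 0.91 1.36]
shift mm [-3.  55.9  1.1] turn 0.0001
slide xy of tcp [ 0.00281714 -0.01667336] target [-2.77555756e-17 -7.25446800e-02]
tool z in slide x (roll), y (pitch; + = tips rearward) [0.05135734 0.02536085]
```

Run:
```python
from station import viewer,status
import cv2,pickle
o=status.get_obs();print(o["contact_force"],o["wrist_torque"],o["joint_torque"].round(2),o["joint_vel"].round(4))
d={}
for n in("side","top","wrist"):
    f=viewer.get_image(n);d[n]=f;r=f["frame"][:,:,::-1]
    if n=="side": r=cv2.resize(r[140:300,180:290],None,fx=3.6,fy=3.6,interpolation=cv2.INTER_CUBIC)
    if n=="top":r=cv2.resize(r[95:240,135:385],None,fx=3.2,fy=3.2,interpolation=cv2.INTER_CUBIC)
    cv2.imwrite(f"pics/{n}4.png",r)
pickle.dump(d,open("d4.pkl","wb"))
```

```text
[-3.31570427 -0.7012026   8.45828339] [-1.71524936  0.90034474 -0.52466201] [  0.19 -43.25 -19.83   1.13  -1.46  -0.55] [ 0.0034 -0.0024  0.0034 -0.0065 -0.0023  0.006 ]
```

View pics/side4.png

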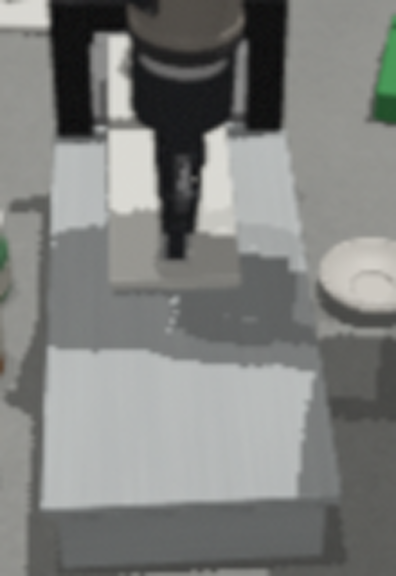

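View pics/wrist4.png

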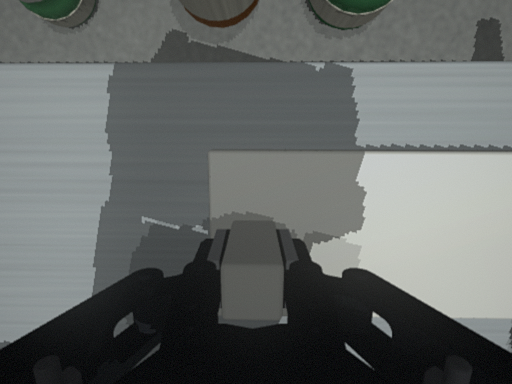

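View pics/top4.png

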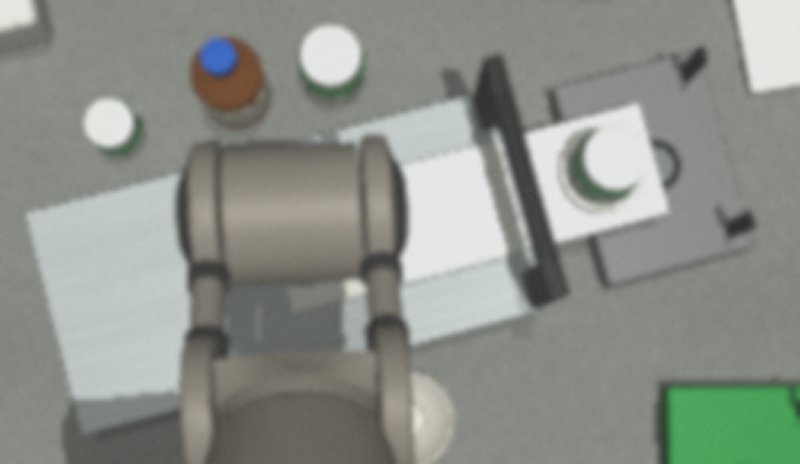

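>>> arm_command --plan '[0,8,1,0,10,0,14,1,0,10,0,14,1,0,10,0,8,1,0,10]'

```text
clock: 9.45
tool_pos: [0.545, 0.0803, 0.1172]
ee_rot: [-3.078, -0.38, -0.084]
contact_force: [-2.8, 11.0, 14.4]
finger_gap: 0.269
```

```bash
python3 tgt.py
```

```text
t 9.45 pos [0.545  0.0803 0.1172] yaw 0.2445 tilt 3.82 F [-2.8 11.  14.4] gap 23.0 q [-0.02  0.51  1.68  0.06  0.91  1.27]
shift mm [-5.3 17.3  2. ] turn 0.0008
slide xy of tcp [ 0.00508856 -0.05535538] target [-2.77555756e-17 -7.25446800e-02]
tool z in slide x (roll), y (pitch; + = tips rearward) [0.05845936 0.0318762 ]
```

>>> arm_command --plan '[-1,9,1.5,0.001,10,-1,7,1.5,0,10]'

```text
clock: 9.65
tool_pos: [0.5485, 0.0675, 0.1174]
ee_rot: [-3.074, -0.377, -0.093]
contact_force: [-2.3, 11.3, 16.1]
finger_gap: 0.274
```

```bash
python3 tgt.py
python3 - <<'E'
from station import viewer,status
import cv2,pickle
o=status.get_obs();print(o["wrist_torque"])
d={}
for n in("side","top","wrist"):
    f=viewer.get_image(n);d[n]=f;r=f["frame"][:,:,::-1]
    if n=="side": r=cv2.resize(r[100:260,180:290],None,fx=3.6,fy=3.6,interpolation=cv2.INTER_CUBIC)
    if n=="top":r=cv2.resize(r[95:200,260:390],None,fx=5,fy=5,interpolation=cv2.INTER_CUBIC)
    cv2.imwrite(f"pics/{n}5.png",r)
pickle.dump(d,open("d5.pkl","wb"))
E
```

```text
t 9.65 pos [0.5485 0.0675 0.1174] yaw 0.2426 tilt 4.25 F [-2.3 11.3 16.1] gap 23.4 q [-0.04  0.51  1.68  0.07  0.9   1.24]
shift mm [-5.6  4.   2.6] turn -0.001
slide xy of tcp [ 0.00536717 -0.06866013] target [-2.77555756e-17 -7.25446800e-02]
tool z in slide x (roll), y (pitch; + = tips rearward) [0.06491277 0.03565792]
[ 0.5557912   0.54429744 -0.08206589]
```

View pics/top5.png

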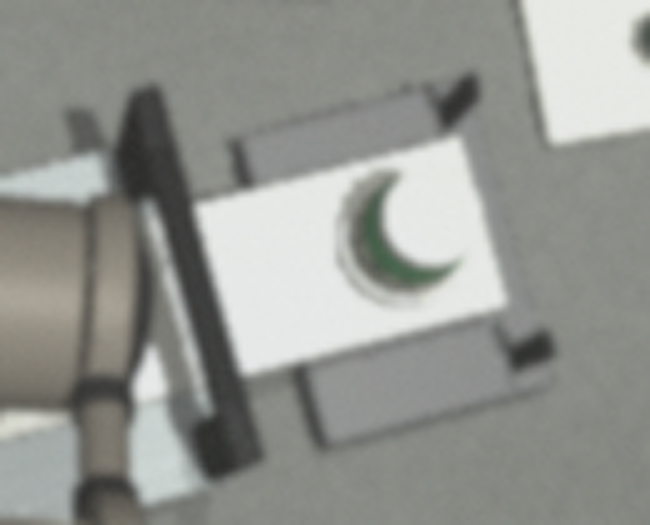

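View pics/side5.png

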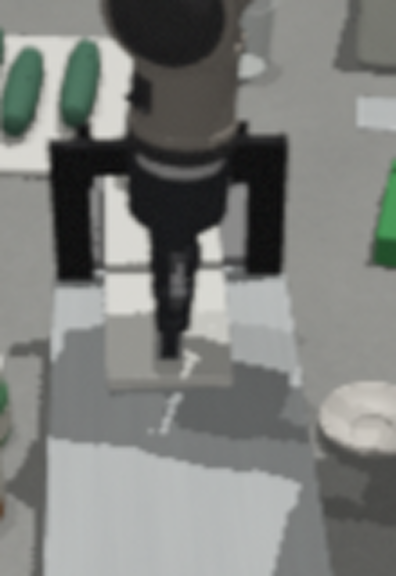

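View pics/wrist5.png

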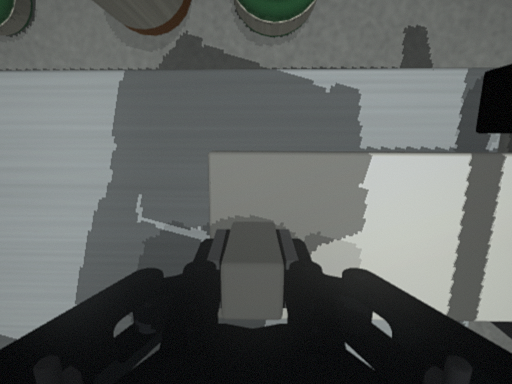

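>>> arm_command --plan '[0,4,2.5,0,10,0,2,2.5,0,10,0,1,2.5,0,10]'

```text
clock: 10.1
tool_pos: [0.551, 0.0645, 0.1162]
ee_rot: [-3.071, -0.377, -0.102]
contact_force: [-9.4, 5.5, 21.3]
finger_gap: 0.272
```

```bash
python3 tgt.py
python3 - <<'E'
from station import viewer,status
import cv2,pickle
o=status.get_obs();print(o["wrist_torque"])
d={}
for n in("side","top","wrist"):
    f=viewer.get_image(n);d[n]=f;r=f["frame"][:,:,::-1]
    if n=="side": r=cv2.resize(r[180:230,190:270],None,fx=9,fy=9,interpolation=cv2.INTER_CUBIC)
    if n=="top":r=cv2.resize(r[95:200,260:390],None,fx=5,fy=5,interpolation=cv2.INTER_CUBIC)
    cv2.imwrite(f"pics/{n}6.png",r)
pickle.dump(d,open("d6.pkl","wb"))
E
```

```text
t 10.1 pos [0.551  0.0645 0.1162] yaw 0.243 tilt 4.6 F [-9.4  5.5 21.3] gap 23.2 q [-0.05  0.51  1.68  0.07  0.9   1.23]
shift mm [-7.1  0.4  1.4] turn -0.0006
slide xy of tcp [ 0.0070249  -0.07216836] target [-2.77555756e-17 -7.25446800e-02]
tool z in slide x (roll), y (pitch; + = tips rearward) [0.07081446 0.03774849]
[-1.0383142   1.24826629 -0.67898565]
```

View pics/side6.png

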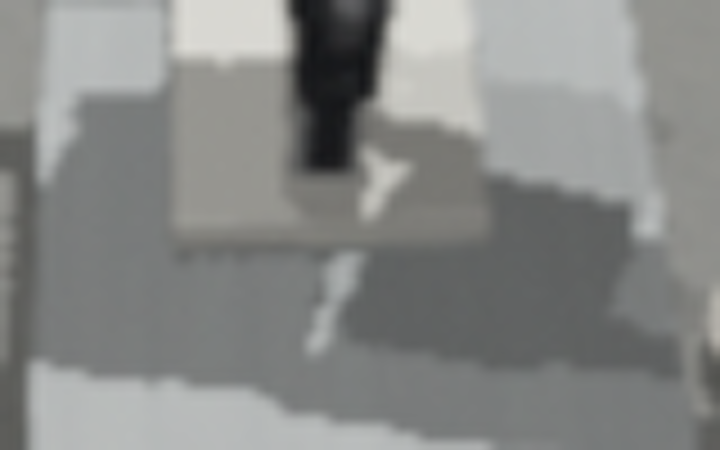

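View pics/top6.png

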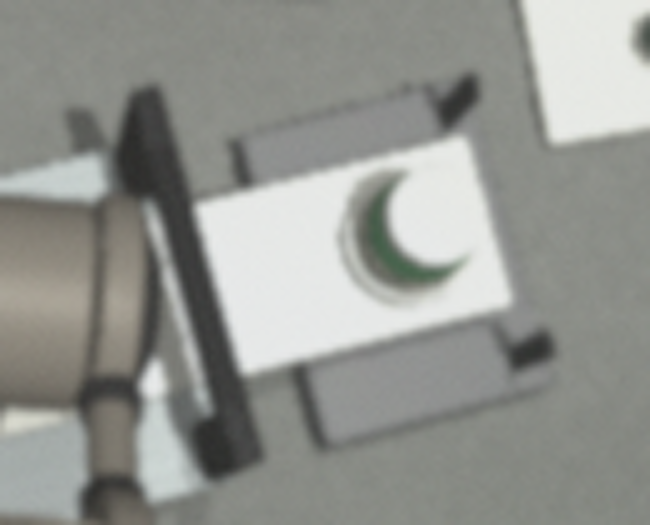

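```bash
cat > lvl.py <<'E'
from h import *
from scipy.optimize import least_squares
import sys
d=pickle.load(open("d6.pkl","rb"));p=np.load("p.npy")
C,Sn=np.cos(p[2]),np.sin(p[2])
Rs=np.array([[C,-Sn,0],[Sn,C,0],[0,0,1]])
def W(l,x,y,yaw,roll,pitch,zg):
    # plank-local (origin leading-end mid, underside), pivot grip
    g=np.array([0,.315,.04]);r=Ro.from_euler("zyx",[yaw,roll,pitch]).as_matrix()
    q=r@(np.array(l)-g)+[x,y+.315,zg]
    return Rs@q+[p[0],p[1],0]
S=lambda u,v:(u/9+190-.45,v/9+180-.45)
T=lambda u,v:(u/5+260-.4,v/5+95-.4)
for nm,args in {"flat":(0.007,-.387,0,0,0,.110),"pitch+.03":(.007,-.387,0,0,.03,.1135),"roll -.03":(.007,-.387,0,-.03,0,.1115)}.items():
    print(nm)
    a=[proj(d["side"],W(l,*args))[0] for l in [(.05,.34,0),(-.05,.34,0),(.05,.34,.012),(-.05,.34,.012)]]
    print(" side crop9",[((u+.45-190)*9,(v+.45-180)*9) for u,v in np.round(a,2)])
    a=[proj(d["top"],W(l,*args))[0] for l in [(.05,0,.012),(-.05,0,.012)]]
    print(" top crop5",[((u+.4-260)*5,(v+.4-95)*5) for u,v in np.round(a,2)])
E
python3 lvl.py
```

```text
flat
 side crop9 [(np.float64(171.17999999999984), np.float64(259.91999999999996)), (np.float64(487.3499999999998), np.float64(248.8499999999998)), (np.float64(169.73999999999987), np.float64(231.0299999999999)), (np.float64(487.8899999999998), np.float64(220.0499999999999))]
 top crop5 [(np.float64(464.35), np.float64(130.20000000000005)), (np.float64(513.75), np.float64(300.19999999999993))]
pitch+.03
 side crop9 [(np.float64(170.73), np.float64(252.17999999999984)), (np.float64(487.7999999999999), np.float64(241.10999999999993)), (np.float64(169.29000000000002), np.float64(222.38999999999982)), (np.float64(488.25), np.float64(211.5))]
 top crop5 [(np.float64(460.14999999999986), np.float64(133.10000000000002)), (np.float64(509.24999999999983), np.float64(302.2500000000001))]
roll -.03
 side crop9 [(np.float64(167.04000000000002), np.float64(252.80999999999977)), (np.float64(483.48), np.float64(248.93999999999997)), (np.float64(166.77), np.float64(223.82999999999979)), (np.float64(485.0999999999998), np.float64(220.13999999999982))]
 top crop5 [(np.float64(465.2499999999998), np.float64(127.55000000000003)), (np.float64(513.3499999999998), np.float64(298.70000000000005))]
```

>>> arm_command --plan '[1,0,3,0,10]'

```text
clock: 10.35
tool_pos: [0.5517, 0.0648, 0.1156]
ee_rot: [-3.072, -0.377, -0.103]
contact_force: [-11.9, 0.3, 22.9]
finger_gap: 0.277
```

```bash
python3 tgt.py
python3 - <<'E'
from station import status
import cv2,pickle
import numpy as np
print(status.get_obs()["wrist_torque"])
a=cv2.imread("pics/side2.png")[220:270,190:270];cv2.imwrite("pics/side2c.png",cv2.resize(a,None,fx=9,fy=9,interpolation=cv2.INTER_CUBIC))
E
```

```text
t 10.35 pos [0.5517 0.0648 0.1156] yaw 0.2432 tilt 4.6 F [-11.9   0.3  22.9] gap 23.6 q [-0.05  0.51  1.68  0.07  0.9   1.23]
shift mm [-7.9  0.6  0.7] turn -0.0004
slide xy of tcp [ 0.00781477 -0.07202147] target [-2.77555756e-17 -7.25446800e-02]
tool z in slide x (roll), y (pitch; + = tips rearward) [0.07136619 0.03651865]
[-2.38775124  1.64020301 -1.03013284]
```

View pics/side2c.png

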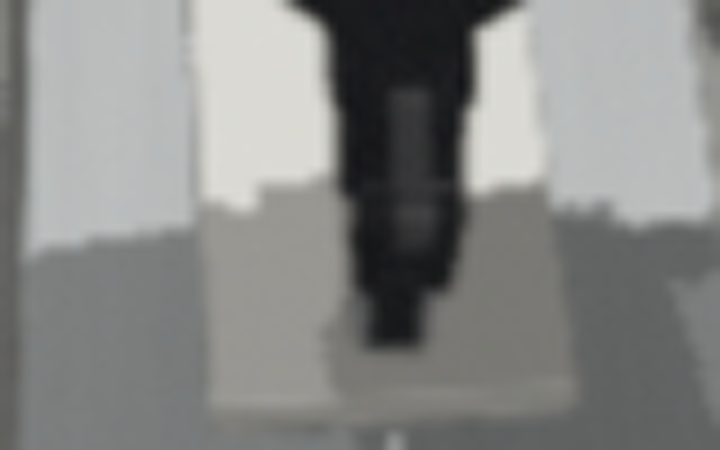

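```bash
cat > ov.py <<'E'
from h import *
from station import viewer,status
import cv2
p=np.load("p.npy");C,Sn=np.cos(p[2]),np.sin(p[2]);Rs=np.array([[C,-Sn,0],[Sn,C,0],[0,0,1]])
def Wl(l):return Rs@np.array(l)+[p[0],p[1],0]
ym=-.21-p[6]
d={}
o=status.get_obs();tc=Rs.T@(o["tool_pos"]-[p[0],p[1],0])
for n,(x0,y0,w,h,s) in {"top":(310,95,70,85,9),"side":(195,105,70,60,10)}.items():
    f=viewer.get_image(n);im=f["frame"][:,:,::-1][y0:y0+h,x0:x0+w]
    im=cv2.resize(im,None,fx=s,fy=s,interpolation=cv2.INTER_CUBIC)
    for sx in(-1,1):
        for z,c in((.106,(0,0,255)),(.036,(255,0,0))):
            q=[Wl((sx*(.074+a),ym+b,z)) for a,b in((-.008,-.003),(.008,-.003),(.008,.003),(-.008,.003))]
            q=(proj(f,np.array(q))+.5-[x0,y0])*s
            cv2.polylines(im,[q.astype(int)],True,c,1)
    e=tc[1]-.315
    q=[Wl((tc[0]+a,b,.082)) for a,b in((.05,e+.05),(.05,e),(-.05,e),(-.05,e+.05))]
    q=(proj(f,np.array(q))+.5-[x0,y0])*s
    cv2.polylines(im,[q.astype(int)],False,(0,160,0),1)
    cv2.imwrite(f"pics/ov_{n}.png",im)
E
python3 ov.py; python3 tgt.py
```

```text
t 10.45 pos [0.5517 0.0647 0.1156] yaw 0.2429 tilt 4.6 F [-10.1   3.8  22.4] gap 23.2 q [-0.05  0.51  1.68  0.07  0.9   1.23]
shift mm [-7.9  0.5  0.7] turn -0.0007
slide xy of tcp [ 0.00782702 -0.0720729 ] target [-2.77555756e-17 -7.25446800e-02]
tool z in slide x (roll), y (pitch; + = tips rearward) [0.07135217 0.03652216]
```

View pics/ov_top.png

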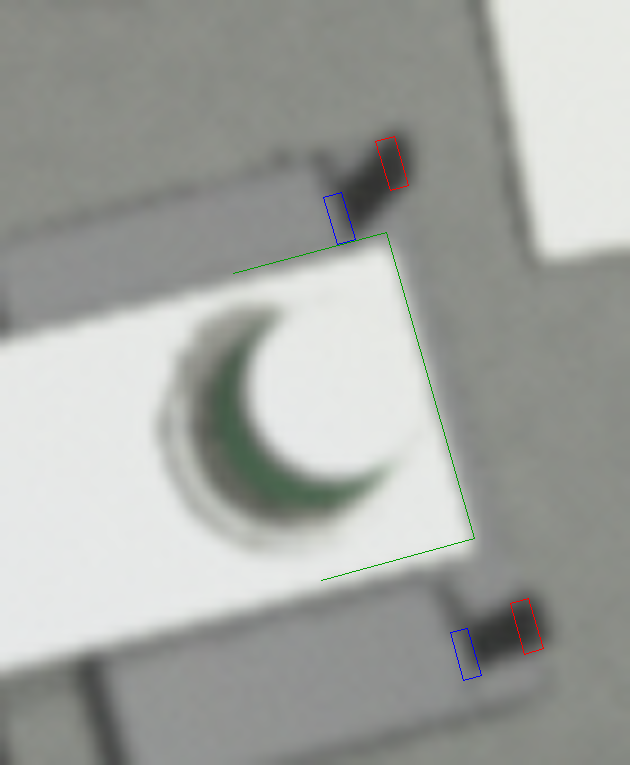

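View pics/ov_side.png

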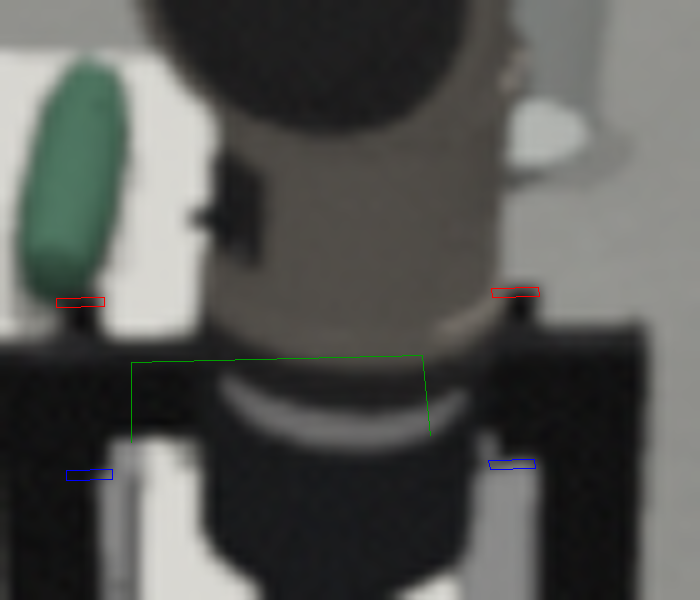

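Run:
```python
from station import finish_job,status
print(finish_job())
o=status.get_obs();print(o["clock"],o["tool_pos"],o["contact_force"],o["finger_gap"])
```

```text
the job is handed in; nothing more can be done
None
the job is handed in; nothing more can be done
```

I gripped the plank's post, slid it about 222 mm along the slideway so the jar went under the gate, and handed in at about 10.5 s. The arm was still gripping and pressing down with about 22 N. The hand-in gave no verdict.

**Last checks that agreed:**
- **Position:** the plank end is within about 2 mm of the fins' line, from the arm's position and from the top view. It is square within 0.01 rad, taken from the tool's yaw.
- **Jar:** it is standing in its seat in the last top picture.
- **Other things:** I saw no contact with the reader or its fins, and nothing else on the bench looked moved.

**Checks that were less clean:**
- **Tool tilt:** the tool crept from about 1.8° to 4.6° of tilt while sliding and pressing, and I could not correct that.
- **Plank level:** the plank may be tilted by up to about 0.03 rad, against a limit of 0.05 rad. I worked this out from the tool sitting about 1.3 mm above its height when it gripped; the pictures could not measure it better.
- **Sideways offset:** the plank ended 5 to 8 mm off the middle line, which still leaves clearance to the fins.

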